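# Wedge a rocking slide cabinet

### The job

The slide cabinet rocks because one foot is short. Without gripping or lifting anything, push the orange wedge, thin end first, under the short foot just until the cabinet stands level and no longer rocks; then press down firmly (about 10 N) on the yellow pad above that foot, feel that the corner no longer gives, and finish still pressing there. Do not shove the cabinet out of place or prop it up crooked, and leave the other things alone.

Things in the scene. Friction and masses are not known exactly. Their poses are not given: they have to be found in the camera images.
- cabinet: Loose grey two-drawer slide cabinet, about 2 kg, 200 mm deep (x) by 220 wide (y), body 26 to 86 mm above the bench, on four 24 mm dome feet at x = +-84, y = +-94 mm. Origin: centre of underside at bench level; z up, drawer fronts face -x (towards the robot). Three feet stand level; the fourth, at x = -84, y = -94 (drawer side, right as the robot sees it), is too short, so the box rocks
- short_foot (a point): Where the short foot's underside ought to be, at its centre; fixed to the cabinet, at bench level while that is level, 16 mm in from its drawer side and from its right side. The foot, a black dome, truly hangs 4 to 9 mm above, how much is unknown. 2 to 5 N down on the corner tips the box until the foot meets the bench; let go, it rocks back level
- pad (a point): Centre of the top of the yellow round plastic pad, 36 mm across and 4 mm thick, on the cabinet's top corner above the short foot; 90 mm above the bench when the cabinet is level. The three other corners carry black pads
- wedge: Loose orange plastic wedge, 108 mm long (x), 50 wide (y), 80 g, flat on the bench by the cabinet's right side, thin end roughly towards the short foot. Origin: centre of underside; +x to the thin end. Height 2 mm at the thin end, rising evenly to 20 at the thick end (1 in 6): it fits under the cabinet's body. Friction holds it where it is left, also under load
- wedge_thin (a point): Middle of the wedge's thin end, at bench level (54 mm ahead of its origin)
- wedge_thick (a point): Middle, at bench level, of the wedge's thick end (54 mm behind its origin): a flat upright face 50 mm wide and 20 mm high. Pushing here takes about 1 N while the wedge is free, 5 to 10 N once it bears on the foot
- oil: loose amber dropper bottle with black cap, 32 mm across and 75 mm tall. Bystander, leave alone; origin at the centre of its underside
- jar: loose glass specimen jar with blue lid, 52 mm across and 85 mm tall. Bystander, leave alone; origin at the centre of its underside
- petri: loose closed Petri dish, 90 mm across and 14 mm high. Bystander, leave alone; origin at the centre of its underside
- mailer: loose blue and white slide mailer, 85 x 32 x 20 mm lying flat. Bystander, leave alone; origin at the centre of its underside
- tray: loose open wooden slide tray with four glass slides, 160 x 100 x 22 mm. Bystander, leave alone; origin at the centre of its underside
- beaker: loose small glass beaker, 70 mm across and 90 mm tall. Bystander, leave alone; origin at the centre of its underside
- brush: loose lens brush, 160 mm long, lying flat. Bystander, leave alone; origin at the centre of its underside
Not all that is in view belongs to the job. Of the things that look like the wedge, take the one that is farthest from the robot's base at the start.

How it is judged:
On the way:
1. the wedge lies flat on the bench with its thin end under the short foot (y of short_foot in the frame of wedge between -0.024 and 0.024 m and x of short_foot in the frame of wedge between -0.045 and 0.05 m and angle between wedge's own z axis and vertical below 0.05 rad and height (world z) of wedge below 0.004 m), for 0.2 s.
At the end, for the whole second after the job is handed in: For the last second the fingers press the yellow pad with over 5 N; cabinet level within 0.7 degrees, at rest, within 25 mm of its start; short foot bears on the wedge (over 1 N, centre at most 24 mm off its middle line), which lies flat, untouched by the robot (all of step 1 and contact force between the fingers and cabinet_c0 above 5 N and angle between cabinet's own z axis and vertical below 0.012 rad and contact force between wedge and cabinet above 1 N and contact force between each of the arm, the fingers and wedge below 0.3 N and distance of cabinet from where it was at the start of the episode below 0.025 m and linear speed of each of cabinet, wedge below 0.02 m/s); the arm keeps its last pose, push and grip.
It fails at once if the wedge is lifted off the bench (height (world z) of wedge above 0.012 m).
It fails at once if the cabinet is lifted or tipped far over (height (world z) of cabinet above 0.015 m or angle between cabinet's own z axis and vertical above 0.13 rad).
It fails at once if the cabinet is shoved out of place by more than 40 mm (distance of cabinet from where it was at the start of the episode above 0.04 m).
It fails at once if a bystander is moved by more than 25 mm (distance of any of oil, jar, petri, mailer, tray, beaker, brush from where it was at the start of the episode above 0.025 m).
It also fails if it takes over 54 s, if anything falls off the work surface, if the arm or the gripper's body presses on something with over 40 N, if the wrist force passes 120 N, or if a joint passes its speed limit or range.

### The arm

A 7-joint arm with a two-finger parallel gripper is mounted at the origin on the work surface. World frame = base frame: x ahead of the robot, y to its left, z up, the work surface at z = 0. Lengths are in m, angles in rad, forces in N, time in s.
With the tool pointing down it reaches from about 0.4 to 0.925 m from the base axis. Payload 5.6 kg.
Tool frame: the origin (TCP) lies on the centre line of the jaws, within the pads' length; the fingertips stand 19 mm ahead of it and the grasp point (between the pads) is the TCP; z points along the fingers, y is the line along which they close (so a half turn about z gives the same grasp; the last joint's range is limited). The gripper opens to 85 mm and grips with 20 to 120 N. Pads are 22 mm wide; open, the fingers measure 114 mm over their backs; the gripper's body (76 mm by 85 mm) begins 54 mm behind the grasp point. The pads swing forward as they close: fully open they stand 13 mm farther back than shut.
Start: joints at [-1.211, 0.468, -0.012, 1.603, 0.006, 1.071, -0.056], TCP at [0.255, 0.598, 0.212] pointing down, gripper open.
Joint ranges: [-2.53, 2.53], [-0.31, 2.02], [-1.57, 1.55], [0.28, 2.44], [-1.29, 4.43], [0.15, 1.84], [-2.92, 2.92]. Speed limits (rad/s): [2.57, 2.57, 3.14, 3.14, 3.14, 3.14, 3.14].

### API

Orientations are given as [roll, pitch, yaw] about the fixed x, y, z axes, in that order (R = Rz(yaw) Ry(pitch) Rx(roll)).
In Python, from bench import bot gives the robot as it stands.
- The arm moves only by the tool play_rows, never from a script. Its argument "moves" is a list of rows, each a list of 3 entries, a list of its own where there are three numbers: the shift along the tool's x, y, z in mm, then the turn, a rotation vector about the tool's x, y, z in rad, then the opening, from -1 (shut) to 1 (fully open), so that 0 is half open. A call has exactly 5 rows; each row shifts and turns the commanded pose from where the row before left it, along the tool's axes as they then stand; what a row does not reach is not made up. A row lasts 1/10 s, in which the tool goes at most 50 mm and 8.59 degrees, less where a joint would pass 70% of its speed; a pose out of reach is approached as far as the arm can. A call with a gripper value outside its range is refused whole. The fingers move at their own pace and stop on an object; "squeeze" is the grip in N (left out, the last holds). Time passes only in rows, so rows that do not move let the fingers close, or fill a call up. It gives the time, the measured TCP pose, the force, the opening and the grip force at its end, in the units of the state.
- bot.state(): the state, without advancing time (a new reading comes with each control period).
- bot.snapshot(name): name is "scene" or "side" or "wrist"; returns (picture, depth): 384x512x3 uint8, red, green, blue; 384x512 float32, m along the optical axis (not along the pixel's ray), 0 where there is no reading.
- bot.camera_params(name): a dict with "mtx" (3x3 intrinsics, pixels), "dist_coeffs" ([k1, k2, p1, p2, k3] as OpenCV has them; the pictures are not rectified), "pose" (4x4, takes a point from camera to world coordinates). Camera axes: x right, y up, looking along -z (the intrinsics and any distortion apply to the point x, -y, -z); pixel columns grow to the right and rows downward; lengths in m; the calibration is good to about 2 mm. A picture is of the moment at which its call begins: read the wrist's pose just before it. camera_params takes no time and is no camera call; for the wrist camera it gives the pose at the moment of the call.
- bot.finish_job(): hands the job in; it is judged then, once.
Trained networks look in the newest picture that a camera, given by its name, has taken for a name from the list of things; names that differ only in an ending like _2 or _b are one class to them, and where a whole thing is asked for, a point or a joint stands for the part that bears it (a point fixed in the world has none). Each returns a list of dicts, best first, with "conf" (0 to 1); they miss things now and then, are a little off and sometimes report something else, mostly with a low value. They report only what shows in the picture. A call takes as long as a camera call. They do not tell look-alikes from the thing itself.
- bot.boxes_of(camera, label): "position" ([x, y, z] in m, in the coordinates of the camera as it stood for that picture, good to about 4 mm: the middle of the surface that is visible of it).
- bot.silhouettes(camera, label): "pixels" (384x512 bool, what is visible of it).
The state is a dict: "t": time; "q": joint angles; "dq": joint speeds; "joint_efforts": joint torques, N m; "tool_pos": TCP position; "eef_rot": TCP orientation; "wrist_force": force on the tool from outside, world axes, zero at the start; "torque": the same for the moment, N m; "gripper_width": finger opening in m; "grasp_force": force on a finger pad.
Only numpy, scipy, OpenCV 4.12 (cv2) and the standard library are available. Lean on these libraries where they do the work, as an engineer would, in place of code of your own. Each camera call takes 0.05 s, during which the arm holds its last target. There are 200 camera calls.

## Working session

There is one attempt and no reset: what is moved stays moved. The work goes in short steps, Python scripts to look and compute and a tool call to move; the robot and the scene stay as the last step left them, time stands still between calls to the robot, and variables do not carry over. Pictures are saved under pics/ and viewed, at most 10 in all, crops included, and the job is handed in when it is done.

Besides the shell and the picture viewer there is one more tool, called after "Call:" by a JSON object that holds its "fn" and its "kwargs". play_rows: Moves the arm, as the interface text tells. Its arguments: {"type":"object","properties":{"moves":{"type":"array","items":{"type":"array"}},"squeeze":{"type":"number"}},"required":["moves"]}

```bash
mkdir -p pics; ls; cat > h.py <<'E'
from bench import bot
import numpy as np, cv2
def snap(c,name=None):
    im,d=bot.snapshot(c)
    if name: cv2.imwrite('pics/'+name,cv2.cvtColor(im,cv2.COLOR_RGB2BGR))
    return im,d
def world(c,uv,d):
    p=bot.camera_params(c);K=np.array(p['mtx'],float);D=np.array(p['dist_coeffs'],float)
    uv=np.asarray(uv,float).reshape(-1,1,2);n=cv2.undistortPoints(uv,K,D)[:,0]
    d=np.asarray(d,float).reshape(-1)
    X=np.c_[n[:,0]*d,-n[:,1]*d,-d,np.ones(len(d))]
    return (X@np.array(p['pose']).T)[:,:3]
def mask_pts(c,m,d):
    v,u=np.nonzero(m&(d>0)); return world(c,np.c_[u,v],d[v,u])
def pos(c,p):
    return (np.array(bot.camera_params(c)['pose'])@np.r_[p,1])[:3]
E
python3 - <<'E'
from h import *
np.set_printoptions(precision=4,suppress=True)
print(bot.state())
for c in('scene','side'):
    im,d=snap(c,c+'0.png')
    for l in('wedge','cabinet','pad','oil','jar','petri','mailer','tray','beaker','brush'):
        print(c,l,[(round(b['conf'],2),pos(c,b['position'])) for b in bot.boxes_of(c,l)])
E
```

```text
pics
{'t': 0.0, 'q': array([-1.211 ,  0.4684, -0.0116,  1.6037,  0.006 ,  1.0714, -0.0563]), 'dq': array([-0.0002,  0.0016,  0.0003,  0.0006, -0.0015,  0.0015,  0.0013]), 'joint_efforts': array([  0.0012, -53.2389,   0.0218, -25.1302,   0.0114,   0.0077,
        -0.    ]), 'tool_pos': array([0.2546, 0.5974, 0.2108]), 'eef_rot': array([-3.1398,  0.0001,  2.7387]), 'wrist_force': array([-0.3388,  0.5702,  0.2054]), 'torque': array([0.0346, 0.0032, 0.0849]), 'grasp_force': 0.0, 'gripper_width': 0.08541229668392504}
scene wedge [(0.76, array([0.3469, 0.1518, 0.0095])), (0.73, array([ 0.1926, -0.3124,  0.0082])), (0.68, array([ 0.7648, -0.1054,  0.0688])), (0.61, array([ 0.448 , -0.0898,  0.0055])), (0.59, array([ 0.3085, -0.1896,  0.0086]))]
scene cabinet [(0.86, array([0.5714, 0.1017, 0.0838]))]
scene pad [(0.75, array([0.5737, 0.1016, 0.0818]))]
scene oil [(0.78, array([ 0.4728, -0.3647,  0.0451]))]
scene jar [(0.79, array([ 0.7619, -0.1056,  0.0696])), (0.25, array([0.6558, 0.467 , 0.0613]))]
scene petri [(0.59, array([ 0.6486, -0.3675,  0.0136])), (0.29, array([ 0.7037, -0.2858,  0.0
[... 372 characters left out ...]
0.84, array([ 0.2965, -0.1914,  0.0125])), (0.56, array([ 0.1863, -0.3194,  0.0157])), (0.55, array([0.3347, 0.1398, 0.0137]))]
side cabinet [(0.84, array([0.5141, 0.0683, 0.0879]))]
side pad [(0.94, array([0.5186, 0.0684, 0.0856])), (0.45, array([ 0.728 , -0.1133,  0.0577]))]
side oil [(0.68, array([ 0.4528, -0.3674,  0.0425]))]
side jar []
side petri [(0.69, array([ 0.6387, -0.37  ,  0.018 ])), (0.62, array([0.5169, 0.0695, 0.0872])), (0.26, array([0.6345, 0.4514, 0.0604]))]
side mailer [(0.63, array([ 0.6841, -0.2923,  0.0198]))]
side tray [(0.97, array([0.4612, 0.4729, 0.0089]))]
side beaker [(0.81, array([0.6325, 0.4522, 0.0622]))]
side brush [(0.91, array([ 0.5639, -0.5109,  0.0193]))]
```

View pics/scene0.png

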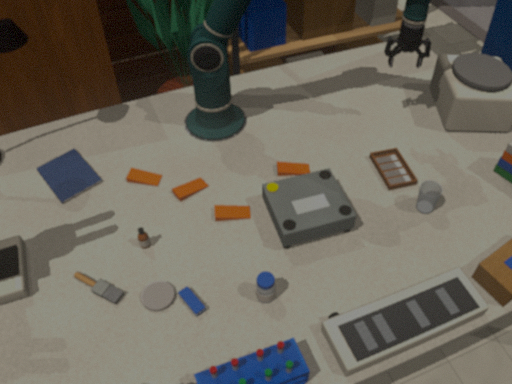

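View pics/side0.png

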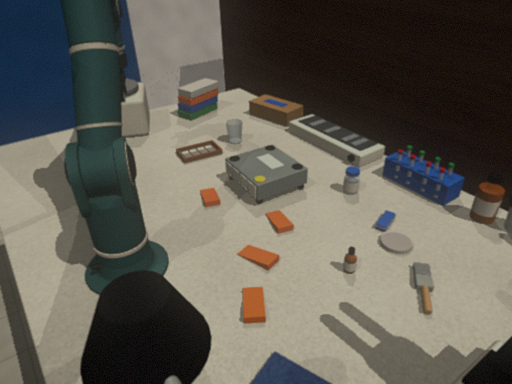

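```bash
python3 - <<'E'
from h import *
np.set_printoptions(precision=4,suppress=True)
for c in('scene','side'):
    im,d=snap(c)
    print(c, np.array(bot.camera_params(c)['pose'])[:3,3])
    for s in bot.silhouettes(c,'wedge'):
        P=mask_pts(c,s['pixels'],d)
        P=P[(P[:,2]<.03)]
        if len(P)<30: continue
        r=cv2.minAreaRect(P[:,:2].astype(np.float32)*1000)
        A=np.c_[P[:,:2],np.ones(len(P))]; g=np.linalg.lstsq(A,P[:,2],rcond=None)[0]
        print('wedge',round(s['conf'],2),len(P),r,'grad',g[:2],P.mean(0))
    for s in bot.silhouettes(c,'cabinet')[:1]:
        P=mask_pts(c,s['pixels'],d); T=P[(P[:,2]>.078)&(P[:,2]<.105)]
        print('cab',cv2.minAreaRect(T[:,:2].astype(np.float32)*1000),len(T),np.median(T[:,2]))
    hsv=cv2.cvtColor(im,cv2.COLOR_RGB2HSV)
    m=(hsv[...,0]>22)&(hsv[...,0]<34)&(hsv[...,1]>150)&(hsv[...,2]>100)
    n,l,st,ce=cv2.connectedComponentsWithStats(m.astype(np.uint8))
    for i in range(1,n):
        if st[i,4]>25:
            P=mask_pts(c,l==i,d); print('yellow',ce[i],st[i,4],P.mean(0),np.median(P,0))
E
```

```text
scene [ 1.3556 -0.3407  1.1359]
wedge 0.93 462 ((195.91085815429688, -305.56524658203125), (114.36029815673828, 60.77782440185547), 56.7106819152832) grad [-0.1089 -0.0945] [ 0.199  -0.3089  0.008 ]
wedge 0.82 394 ((346.1749267578125, 160.1627197265625), (109.2086181640625, 60.36030197143555), 74.70597076416016) grad [-0.0931 -0.126 ] [0.3476 0.1551 0.0091]
wedge 0.71 451 ((291.99993896484375, -183.01612854003906), (75.01374816894531, 111.8257064819336), 16.58951759338379) grad [ 0.0128 -0.1311] [ 0.3047 -0.1846  0.0086]
wedge 0.67 585 ((558.8505859375, -522.1837158203125), (161.79916381835938, 41.43134307861328), 42.514610290527344) grad [-0.0724  0.0597] [ 0.5743 -0.5103  0.0168]
wedge 0.58 515 ((442.7395324707031, -88.5140151977539), (113.60945129394531, 64.61041259765625), 71.05976104736328) grad [-0.0597 -0.1291] [ 0.4487 -0.0904  0.0089]
cab ((544.6627807617188, 113.51907348632812), (221.88755798339844, 202.85552978515625), 86.05168914794922) 3976 0.08525731647446533
yellow [271.9875 186.8875] 80 [0.4651 0.0353 0.0884] [0.464  0.0354 0.0883]
side [-0.1713 -0.8608  0.7503]
wedge 0.85 561 ((296.76116943359375, -179.3347625732422), (54.096649169921875, 110.24363708496094), 17.310970306396484) grad [ 0.0792 -0.0926] [ 0.2971 -0.1886  0.0116]
wedge 0.75 411 ((448.1618347167969, -86.66180419921875), (115.64078521728516, 63.292030334472656), 75.70336151123047) grad [ 0.002  -0.1071] [ 0.4383 -0.0975  0.0111]
wedge 0.69 299 ((345.9676818847656, 159.04931640625), (112.71350860595703, 58.97212219238281), 71.32396697998047) grad [-0.1003 -0.0463] [0.3382 0.1456 0.0108]
wedge 0.63 728 ((194.21627807617188, -307.1107177734375), (111.8062973022461, 49.59806442260742), 57.167057037353516) grad [-0.0729 -0.0954] [ 0.1886 -0.316   0.0125]
cab ((0.0, 0.0), (0.0, 0.0), 0.0) 0 nan
yellow [259.5    178.6667] 48 [0.4613 0.0345 0.0903] [0.4607 0.034  0.0905]
  return _methods._mean(a, axis=axis, dtype=dtype,
  ret = ret.dtype.type(ret / rcount)
```

The scene picture shows four orange wedges at about (144,177), (190,189), (293,168) and (233,212). It also shows the cabinet, with the yellow pad at (272,187). The wedge farthest from the base is the one at (233,212), about (0.445,-0.088) m, pointing roughly towards the short foot. The side picture agrees: that wedge is at (280,221) and the pad at (260,179).

```bash
cat >> h.py <<'E'
from scipy.spatial.transform import Rotation as Ro
def plan(wps,yaw,n,start=None):
    """rows from the present pose via wps (each [x,y,z]), n rows for each leg; yaw of tool-down at each wp"""
    s=bot.state(); p=np.array(s['tool_pos']); R=Ro.from_euler('xyz',s['eef_rot'])
    rows=[]
    for w,y,k in zip(wps,yaw,n):
        for i in range(k):
            T=p+(np.array(w)-p)/(k-i); G=Ro.from_euler('xyz',[np.pi,0,y])
            dv=R.inv().apply(T-p)*1000; dv=np.round(dv,0 if abs(dv).max()>5 else 1)
            rv=np.round((R.inv()*G).as_rotvec()/(k-i),3)
            rows.append([dv.tolist(),rv.tolist()]); p=p+R.apply(dv)/1000; R=R*Ro.from_rotvec(rv)
    for i,r in enumerate(rows): print(r, '--' if i%5==4 else '')
    print(p,R.as_euler('xyz'))
E
python3 - <<'E'
from h import *
plan([[.48,.25,.25],[.44,-.14,.25]],[1.9,1.4],[10,10])
E
```

```text
[[-34.0, -23.0, -4.0], [0.0, 0.0, 0.084]] 
[[-36.0, -20.0, -4.0], [0.0, 0.0, 0.084]] 
[[-38.0, -17.0, -4.0], [0.0, 0.0, 0.084]] 
[[-39.0, -14.0, -4.0], [0.0, 0.0, 0.084]] 
[[-40.0, -11.0, -4.0], [0.0, 0.0, 0.084]] --
[[-41.0, -7.0, -4.0], [0.0, 0.0, 0.084]] 
[[-41.0, -4.0, -4.0], [0.0, 0.0, 0.084]] 
[[-42.0, -0.0, -3.0], [0.0, 0.0, 0.084]] 
[[-41.0, 3.0, -4.0], [0.0, 0.0, 0.083]] 
[[-41.0, 7.0, -3.0], [0.0, -0.0, 0.084]] --
[[-36.0, -16.0, -0.0], [0.0, -0.0, 0.05]] 
[[-36.0, -15.0, -0.0], [0.0, -0.0, 0.05]] 
[[-37.0, -13.0, -0.0], [0.0, -0.0, 0.05]] 
[[-38.0, -11.0, -0.0], [0.0, -0.0, 0.05]] 
[[-38.0, -9.0, -0.0], [0.0, -0.0, 0.05]] --
[[-39.0, -7.0, -0.0], [0.0, -0.0, 0.05]] 
[[-39.0, -5.0, -0.0], [0.0, -0.0, 0.05]] 
[[-39.0, -3.0, -0.0], [0.0, -0.0, 0.05]] 
[[-39.0, -1.0, -0.0], [0.0, -0.0, 0.05]] 
[[-39.0, 1.0, -0.0], [0.0, -0.0, 0.05]] --
[ 0.44036386 -0.14018655  0.24978643] [ 3.14154091e+00 -3.34228960e-05  1.39976497e+00]
```

Call:
{"fn": "play_rows", "kwargs": {"moves": [[[-34,-23,-4],[0,0,0.084],-0.5],[[-36,-20,-4],[0,0,0.084],-0.5],[[-38,-17,-4],[0,0,0.084],-0.5],[[-39,-14,-4],[0,0,0.084],-0.5],[[-40,-11,-4],[0,0,0.084],-0.5]], "squeeze": 20}}

```text
t: 1.9
tool_pos: [0.3677, 0.4227, 0.2322]
eef_rot: [3.141, -0.0, 2.315]
wrist_force: [0.6, 0.5, 0.4]
gripper_width: 0.0216
grasp_force: 0.0
```

Call:
{"fn": "play_rows", "kwargs": {"moves": [[[-41,-7,-4],[0,0,0.084],-0.5],[[-41,-4,-4],[0,0,0.084],-0.5],[[-42,0,-3],[0,0,0.084],-0.5],[[-41,3,-4],[0,0,0.083],-0.5],[[-41,7,-3],[0,0,0.084],-0.5]]}}

```text
t: 2.4
tool_pos: [0.4806, 0.2487, 0.2504]
eef_rot: [3.141, -0.001, 1.896]
wrist_force: [0.9, 0.2, -0.1]
gripper_width: 0.0211
grasp_force: 0.0
```

Call:
{"fn": "play_rows", "kwargs": {"moves": [[[-36,-16,0],[0,0,0.05],-0.5],[[-36,-15,0],[0,0,0.05],-0.5],[[-37,-13,0],[0,0,0.05],-0.5],[[-38,-11,0],[0,0,0.05],-0.5],[[-38,-9,0],[0,0,0.05],-0.5]]}}

```text
t: 2.9
tool_pos: [0.4591, 0.0534, 0.25]
eef_rot: [3.141, -0.0, 1.648]
wrist_force: [0.7, -0.7, 0.2]
gripper_width: 0.0216
grasp_force: 0.0
```

Call:
{"fn": "play_rows", "kwargs": {"moves": [[[-39,-7,0],[0,0,0.05],-0.5],[[-39,-5,0],[0,0,0.05],-0.5],[[-39,-3,0],[0,0,0.05],-0.5],[[-39,-1,0],[0,0,0.05],-0.5],[[-39,1,0],[0,0,0.05],-0.5]]}}

```text
t: 3.4
tool_pos: [0.4401, -0.1417, 0.2502]
eef_rot: [3.141, -0.001, 1.398]
wrist_force: [0.2, -0.0, -0.1]
gripper_width: 0.0215
grasp_force: 0.0
```

```bash
python3 - <<'E'
from h import *
np.set_printoptions(precision=4,suppress=True)
c='wrist'
im,d=snap(c,'w1.png'); print(np.array(bot.camera_params(c)['pose']))
print(bot.state()['tool_pos'],bot.state()['eef_rot'])
for s in bot.silhouettes(c,'wedge'):
    P=mask_pts(c,s['pixels'],d); P=P[P[:,2]<.03]
    if len(P)<30: continue
    # top-surface: fit plane robustly
    A=np.c_[P[:,:2],np.ones(len(P))]; w=np.ones(len(P))>0
    for _ in range(4):
        g=np.linalg.lstsq(A[w],P[w,2],rcond=None)[0]; w=abs(P[:,2]-A@g)<.0025
    r=cv2.minAreaRect(P[w,:2].astype(np.float32)*1000)
    print('wedge',round(s['conf'],2),len(P),r,'grad',g[:2],np.degrees(np.arctan2(-g[1],-g[0])))
hsv=cv2.cvtColor(im,cv2.COLOR_RGB2HSV)
m=(hsv[...,0]>20)&(hsv[...,0]<34)&(hsv[...,1]>150)&(hsv[...,2]>100)
n,l,st,ce=cv2.connectedComponentsWithStats(m.astype(np.uint8))
for i in range(1,n):
    if st[i,4]>50:
        P=mask_pts(c,l==i,d); print('yellow',ce[i],st[i,4],P.mean(0),np.median(P,0))
for s in bot.silhouettes(c,'cabinet')[:1]:
    P=mask_pts(c,s['pixels'],d); T=P[(P[:,2]>.078)&(P[:,2]<.105)]
    print('cab',cv2.minAreaRect(T[:,:2].astype(np.float32)*1000),len(T),np.median(T[:,2]))
E
```

```text
[[ 0.9833  0.1737  0.0542  0.4535]
 [-0.1819  0.9347  0.3053 -0.0704]
 [ 0.0024 -0.3101  0.9507  0.4112]
 [ 0.      0.      0.      1.    ]]
[ 0.439  -0.1485  0.2506] [3.1392 0.0028 1.3879]
wedge 0.82 1795 ((193.66058349609375, -310.00933837890625), (108.86211395263672, 50.7635383605957), 57.36132049560547) grad [-0.0881 -0.1413] 58.04166654612479
wedge 0.81 3673 ((445.3124084472656, -92.23231506347656), (109.15367126464844, 50.90296936035156), 73.6537857055664) grad [-0.0459 -0.1635] 74.32431008147076
wedge 0.57 2968 ((298.181396484375, -183.5341339111328), (51.59757614135742, 108.08747863769531), 16.09409523010254) grad [ 0.0442 -0.1639] 105.09932774278276
cab ((491.2250061035156, 5.976576805114746), (9.638670921325684, 112.96561431884766), 80.4278564453125) 779 0.08283169462384488
```

View pics/w1.png

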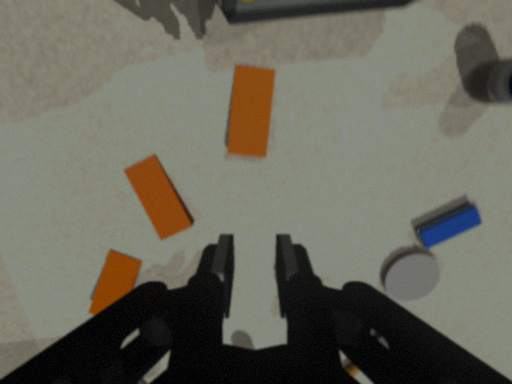

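The wrist picture shows our wedge at (251,110), with its thin end up the image towards the cabinet's edge at (310,8). The other wedges are at (158,196) and (117,280). The pad is only just cut off at the top, so I'll move in for a closer look.

Call:
{"fn": "play_rows", "kwargs": {"moves": [[[25,0,0],[0,0,0],-0.5],[[35,0,0],[0,0,0],-0.5],[[35,0,0],[0,0,0],-0.5],[[25,0,0],[0,0,0],-0.5],[[0,0,0],[0,0,0],-0.5]]}}

```text
t: 4.05
tool_pos: [0.4611, -0.0169, 0.2497]
eef_rot: [-3.141, -0.001, 1.408]
wrist_force: [1.1, 0.3, 0.1]
gripper_width: 0.0216
grasp_force: 0.0
```

```bash
python3 - <<'E'
from h import *
np.set_printoptions(precision=4,suppress=True)
c='wrist'
im,d=snap(c,'w2.png')
print(bot.state()['tool_pos'],bot.state()['eef_rot'])
hsv=cv2.cvtColor(im,cv2.COLOR_RGB2HSV)
m=(hsv[...,0]>20)&(hsv[...,0]<34)&(hsv[...,1]>150)&(hsv[...,2]>100)
n,l,st,ce=cv2.connectedComponentsWithStats(m.astype(np.uint8))
for i in range(1,n):
    if st[i,4]>50:
        P=mask_pts(c,l==i,d); print('yellow',ce[i],st[i],P.mean(0),(P.min(0)+P.max(0))/2)
for s in bot.silhouettes(c,'cabinet')[:1]:
    P=mask_pts(c,s['pixels'],d); T=P[(P[:,2]>.078)&(P[:,2]<.105)]
    r=cv2.minAreaRect(T[:,:2].astype(np.float32)*1000);print('cab',r,cv2.boxPoints(r),len(T),np.median(T[:,2]))
for s in bot.silhouettes(c,'wedge'):
    P=mask_pts(c,s['pixels'],d); P=P[P[:,2]<.03]
    if len(P)<1000: continue
    print(cv2.minAreaRect(P[:,:2].astype(np.float32)*1000))
E
```

```text
[ 0.4608 -0.0193  0.2497] [-3.1414 -0.0002  1.4055]
yellow [248.3844 117.1461] [231 100  36  36 999] [0.4638 0.0324 0.0882] [0.4639 0.0318 0.0872]
cab ((539.557373046875, 67.30973815917969), (137.0236053466797, 202.5194091796875), 85.65245819091797) [[433.3954   6.6712]
 [635.3321  -8.681 ]
 [645.7193 127.9483]
 [443.7827 143.3005]] 27074 0.08444052466767676
((294.20257568359375, -169.09446716308594), (50.808170318603516, 79.83039855957031), 16.54995346069336)
((443.8787536621094, -93.45672607421875), (108.78831481933594, 50.45449447631836), 73.8122329711914)
((337.1356201171875, 145.11984252929688), (84.07569885253906, 59.771121978759766), 70.91166687011719)
```

View pics/w2.png

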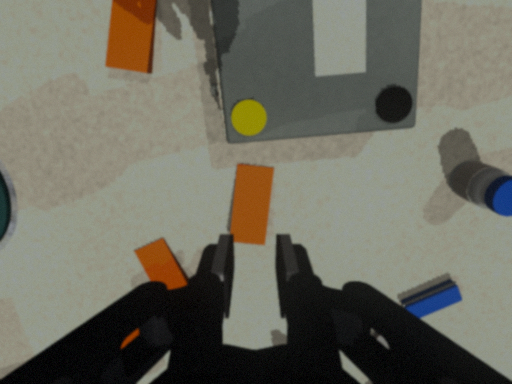

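The closer wrist picture shows the yellow pad at (248,117), the cabinet corner at (228,141) and the wedge at (251,204). That puts the pad at (0.464,0.032) and the short foot at about (0.451,0.022). The wedge is at (0.4446,-0.093) with heading 74°, so the foot lies about 25 mm left of its middle line. I'll steer it about 9° to the left while pushing.

```bash
python3 - <<'E'
from h import *
plan([[.4215,-.1725,.10],[.4215,-.1725,.024]],[1.288,1.288],[7,3])
E
```

```text
[[-22.0, -2.0, 21.0], [-0.0, 0.0, 0.016]] 
[[-22.0, -1.0, 21.0], [-0.0, 0.0, 0.016]] 
[[-22.0, -1.0, 22.0], [-0.0, 0.0, 0.016]] 
[[-22.0, -1.0, 21.0], [-0.0, 0.0, 0.016]] 
[[-22.0, -1.0, 22.0], [-0.0, 0.0, 0.016]] --
[[-23.0, 0.0, 21.0], [-0.0, 0.0, 0.016]] 
[[-22.0, 1.0, 22.0], [-0.0, 0.0, 0.017]] 
[[-0.0, -0.0, 25.0], [-0.0, 0.0, -0.0]] 
[[-0.0, -0.0, 25.0], [-0.0, 0.0, -0.0]] 
[[-0.0, -0.0, 26.0], [-0.0, 0.0, -0.0]] --
[ 0.4220542  -0.17228034  0.02380854] [-3.14152243e+00  1.93803878e-04  1.28750178e+00]
```

Call:
{"fn": "play_rows", "kwargs": {"moves": [[[-22,-2,21],[0,0,0.016],-0.5],[[-22,-1,21],[0,0,0.016],-0.5],[[-22,-1,22],[0,0,0.016],-0.5],[[-22,-1,21],[0,0,0.016],-0.5],[[-22,-1,22],[0,0,0.016],-0.5]]}}

```text
t: 4.7
tool_pos: [0.4323, -0.1303, 0.1423]
eef_rot: [3.141, -0.0, 1.317]
wrist_force: [0.2, -0.3, 0.2]
gripper_width: 0.0213
grasp_force: 0.0
```

Call:
{"fn": "play_rows", "kwargs": {"moves": [[[-23,0,21],[0,0,0.016],-0.5],[[-22,1,22],[0,0,0.017],-0.5],[[0,0,25],[0,0,0],-0.5],[[0,0,25],[0,0,0],-0.5],[[0,0,24],[0,0,0],-0.5]]}}

```text
t: 5.2
tool_pos: [0.4217, -0.1736, 0.025]
eef_rot: [3.141, 0.001, 1.284]
wrist_force: [0.5, -0.2, -0.1]
gripper_width: 0.0212
grasp_force: 0.0
```

Call:
{"fn": "play_rows", "kwargs": {"moves": [[[3,0,0],[0,0,0],-0.5],[[4,0,0],[0,0,0],-0.5],[[4,0,0],[0,0,0],-0.5],[[4,0,0],[0,0,0],-0.5],[[4,0,0],[0,0,0],-0.5]]}}

```text
t: 5.7
tool_pos: [0.4284, -0.1535, 0.0267]
eef_rot: [3.14, -0.001, 1.287]
wrist_force: [0.1, 0.8, -0.3]
gripper_width: 0.0217
grasp_force: 0.0
```

Call:
{"fn": "play_rows", "kwargs": {"moves": [[[5,0,0],[0,0,-0.02],-0.5],[[6,0,0],[0,0,-0.04],-0.5],[[6,0,0],[0,0,-0.04],-0.5],[[6,0,0],[0,0,-0.04],-0.5],[[6,0,0],[0,0,-0.02],-0.5]]}}

```text
t: 6.2
tool_pos: [0.4338, -0.1252, 0.0258]
eef_rot: [3.142, -0.0, 1.449]
wrist_force: [-0.2, -0.2, -0.6]
gripper_width: 0.0211
grasp_force: 0.0
```

```bash
cat >> h.py <<'E'
def look(name=None,cams=('wrist','scene','side')):
    np.set_printoptions(precision=4,suppress=True)
    s=bot.state();print(s['t'],s['tool_pos'],s['eef_rot'],s['wrist_force'])
    F=np.array([.4512,.0218])
    for c in cams:
        im,d=snap(c,name+c+'.png' if name else None)
        for m in bot.silhouettes(c,'wedge'):
            P=mask_pts(c,m['pixels'],d); P=P[(P[:,2]<.03)&(P[:,0]>.38)&(P[:,0]<.52)&(P[:,1]<.06)&(P[:,1]>-.2)]
            if len(P)<150: continue
            A=np.c_[P[:,:2],np.ones(len(P))]; w=np.ones(len(P))>0
            for _ in range(5):
                g=np.linalg.lstsq(A[w],P[w,2],rcond=None)[0]; w=abs(P[:,2]-A@g)<.0025
            r=cv2.minAreaRect(P[w,:2].astype(np.float32)*1000)
            print(c,round(m['conf'],2),len(P),r,np.degrees(np.arctan2(-g[1],-g[0])),'box',cv2.boxPoints(r).tolist())
    return im
E
python3 - <<'E'
from h import *
look('a_')
E
```

```text
6.2 [ 0.4338 -0.1252  0.0258] [ 3.1416 -0.0002  1.4492] [-0.2024 -0.2401 -0.5798]
wrist 0.62 15574 ((445.2029113769531, -87.69538879394531), (109.220947265625, 50.30778503417969), 74.43519592285156) 73.88792327951501 box [[406.31793212890625, -133.5536651611328], [454.78082275390625, -147.0526580810547], [484.087890625, -41.83711242675781], [435.625, -28.338119506835938]]
scene 0.63 456 ((447.8104248046875, -88.33196258544922), (106.90034484863281, 52.100318908691406), 76.37371826171875) 75.67490684585815 box [[409.9012756347656, -134.1405792236328], [460.5351257324219, -146.41477966308594], [485.7195739746094, -42.523345947265625], [435.0857238769531, -30.2491455078125]]
side 0.64 288 ((442.581298828125, -91.6916732788086), (103.40752410888672, 51.750572204589844), 73.34866333007812) 80.09718805527139 box [[402.97552490234375, -133.8128204345703], [452.55596923828125, -148.64178466796875], [482.18707275390625, -49.570526123046875], [432.60662841796875, -34.74156188964844]]
```

View pics/a_wrist.png

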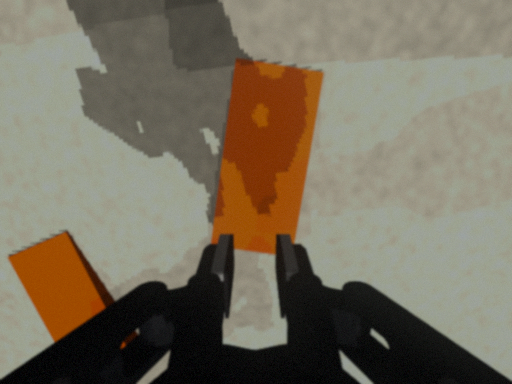

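The picture shows the fingertips at (225,240) and (285,240), above the wedge's thick edge at row 245. The wedge is unturned, so at this opening the tips stand too high and passed over it. I'll back off, turn back and go lower, watching the force.

Call:
{"fn": "play_rows", "kwargs": {"moves": [[[0,0,-6],[0,0,0],-0.5],[[-11,1,0],[0,0,0.04],-0.5],[[-11,1,0],[0,0,0.04],-0.5],[[-11,1,0],[0,0,0.04],-0.5],[[-11,0,0],[0,0,0.04],-0.5]]}}

```text
t: 7.0
tool_pos: [0.4285, -0.171, 0.0318]
eef_rot: [3.141, 0.0, 1.282]
wrist_force: [0.0, 0.9, -0.1]
gripper_width: 0.0215
grasp_force: 0.0
```

Call:
{"fn": "play_rows", "kwargs": {"moves": [[[0,0,6],[0,0,0],-0.5],[[0,0,3],[0,0,0],-0.5],[[0,0,3],[0,0,0],-0.5],[[0,0,2],[0,0,0],-0.5],[[0,0,0],[0,0,0],-0.5]]}}

```text
t: 7.5
tool_pos: [0.4285, -0.169, 0.0174]
eef_rot: [-3.141, -0.0, 1.287]
wrist_force: [-0.9, -0.7, 0.6]
gripper_width: 0.0212
grasp_force: 0.0
```

Call:
{"fn": "play_rows", "kwargs": {"moves": [[[0,-3,2],[0,0,0],-0.5],[[0,-3,1],[0,0,0],-0.5],[[3,0,0],[0,0,0],-0.5],[[4,0,0],[0,0,0],-0.5],[[4,0,0],[0,0,0],-0.5]]}}

```text
t: 8.0
tool_pos: [0.4263, -0.1568, 0.0149]
eef_rot: [3.141, -0.0, 1.287]
wrist_force: [-0.4, 0.6, -0.6]
gripper_width: 0.0216
grasp_force: 0.0
```

```bash
python3 - <<'E'
from h import *
look('b_',('wrist','side'))
E
```

```text
8.0 [ 0.4263 -0.1568  0.0149] [ 3.1413 -0.0001  1.2869] [-0.3609  0.6008 -0.6101]
wrist 0.76 20134 ((444.5491638183594, -89.30134582519531), (105.92986297607422, 50.69022750854492), 74.187744140625) 74.46982072717289 box [[405.73089599609375, -133.3558807373047], [454.50299072265625, -147.1682586669922], [483.367431640625, -45.24681091308594], [434.5953369140625, -31.434432983398438]]
side 0.55 235 ((442.1954345703125, -87.93112182617188), (108.79763793945312, 49.69914627075195), 74.54751586914062) 59.363090568562036 box [[403.7501525878906, -133.74261474609375], [451.6527404785156, -146.98440551757812], [480.6407165527344, -42.11962890625], [432.7381286621094, -28.877838134765625]]
```

Call:
{"fn": "play_rows", "kwargs": {"moves": [[[3,0,0],[0,0,0],-0.5],[[3,0,0],[0,0,0],-0.5],[[3,0,0],[0,0,0],-0.5],[[3,0,0],[0,0,0],-0.5],[[2,0,0],[0,0,0],-0.5]]}}

```text
t: 8.7
tool_pos: [0.43, -0.1433, 0.0148]
eef_rot: [-3.142, -0.0, 1.287]
wrist_force: [0.4, 0.3, 1.6]
gripper_width: 0.0211
grasp_force: 0.0
```

```bash
python3 - <<'E'
from h import *
look(None,('wrist',))
E
```

```text
8.7 [ 0.43   -0.1433  0.0148] [-3.1415 -0.0001  1.2871] [0.4282 0.327  1.6499]
wrist 0.56 19729 ((445.1405334472656, -87.79994201660156), (109.88377380371094, 50.458953857421875), 74.51953125) 74.3319664385499 box [[406.1618347167969, -134.01461791992188], [454.7901916503906, -147.48260498046875], [484.1192321777344, -41.58526611328125], [435.4908752441406, -28.117279052734375]]
```

```bash
python3 - <<'E'
from h import *
im,d=bot.snapshot('wrist'); im2,_=bot.snapshot('side')
a=cv2.resize(im[120:384,130:400],(560,548)); b=cv2.resize(im2[190:260,240:310],(240,240),interpolation=cv2.INTER_CUBIC)
o=np.zeros((548,800,3),np.uint8); o[:,:560]=a; o[:240,560:]=b
cv2.imwrite('pics/c.png',o[...,::-1])
for v in range(200,300,10): print(v, np.round(d[v,205:310:6],3))
E
```

```text
200 [0.187 0.17  0.169 0.17  0.169 0.169 0.17  0.17  0.17  0.17  0.168 0.169
 0.169 0.17  0.171 0.169 0.187 0.188]
210 [0.189 0.172 0.171 0.171 0.17  0.171 0.172 0.17  0.17  0.171 0.169 0.171
 0.171 0.172 0.172 0.171 0.19  0.191]
220 [0.191 0.172 0.171 0.171 0.17  0.173 0.172 0.173 0.171 0.171 0.171 0.172
 0.171 0.171 0.172 0.171 0.193 0.193]
230 [0.194 0.172 0.173 0.172 0.173 0.172 0.172 0.172 0.171 0.172 0.172 0.172
 0.172 0.172 0.172 0.172 0.195 0.195]
240 [0.195 0.196 0.196 0.147 0.146 0.195 0.196 0.197 0.196 0.196 0.197 0.196
 0.149 0.    0.146 0.196 0.196 0.195]
250 [0.146 0.145 0.138 0.138 0.137 0.197 0.198 0.198 0.199 0.198 0.198 0.198
 0.148 0.138 0.139 0.147 0.146 0.198]
260 [0.136 0.137 0.129 0.13  0.13  0.201 0.2   0.201 0.201 0.2   0.201 0.2
 0.148 0.13  0.129 0.129 0.136 0.137]
270 [0.129 0.121 0.122 0.123 0.13  0.203 0.202 0.205 0.203 0.203 0.204 0.202
 0.148 0.122 0.123 0.122 0.128 0.129]
280 [0.111 0.114 0.114 0.122 0.131 0.205 0.205 0.205 0.205 0.205 0.205 0.207
 0.148 0.122 0.114 0.114 0.112 0.111]
290 [0.108 0.108 0.108 0.121 0.13  0.207 0.208 0.209 0.208 0.208 0.208 0.208
 0.207 0.124 0.11  0.108 0.109 0.108]
```

View pics/c.png

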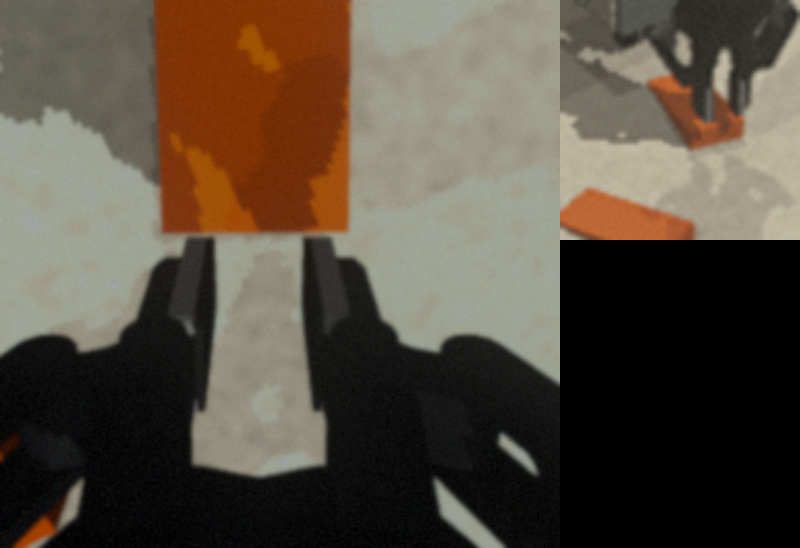

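```bash
python3 - <<'E'
from h import *
np.set_printoptions(precision=4,suppress=True)
im,d=bot.snapshot('wrist')
uv=[(223,v) for v in range(234,300,6)]+[(285,v) for v in range(234,280,6)]
dd=[d[v,u] for u,v in uv]
R=Ro.from_euler('xyz',bot.state()['eef_rot']);p=bot.state()['tool_pos']
for q,w,z in zip(uv,world('wrist',uv,dd),dd): print(q,round(float(z),3),w,R.inv().apply(w-p)*1000)
im,d=bot.snapshot('side')
from math import floor
P=[(u,v) for v in range(205,236,3) for u in (281,292)]
dd=[d[v,u] for u,v in P]
for q,w in zip(P,world('side',P,dd)): print(q,w, im[q[1],q[0]])
E
```

```text
(223, 234) 0.154 [ 0.4185 -0.1294  0.0362] [ 10.6668 -15.0032 -21.4071]
(223, 240) 0.147 [ 0.4192 -0.1292  0.0433] [ 10.9951 -14.3188 -28.4627]
(223, 246) 0.141 [ 0.4197 -0.1295  0.049 ] [ 10.9155 -13.7721 -34.2165]
(223, 252) 0.135 [ 0.4206 -0.129   0.0558] [ 11.6406 -13.1033 -40.9837]
(223, 258) 0.132 [ 0.4206 -0.13    0.0592] [ 10.6678 -12.8125 -44.3639]
(223, 264) 0.126 [ 0.4212 -0.1297  0.0647] [ 11.1593 -12.2663 -49.9311]
(223, 270) 0.121 [ 0.4219 -0.1292  0.0701] [ 11.784  -11.7321 -55.3309]
(223, 276) 0.12 [ 0.4215 -0.131   0.0715] [  9.9501 -11.6652 -56.6662]
(223, 282) 0.121 [ 0.4207 -0.1334  0.0717] [  7.4222 -11.7209 -56.9527]
(223, 288) 0.121 [ 0.4201 -0.1355  0.0726] [  5.2774 -11.7101 -57.8114]
(223, 294) 0.121 [ 0.4195 -0.1376  0.0733] [  3.0228 -11.7178 -58.5177]
(285, 234) 0.152 [ 0.4479 -0.1372  0.0377] [ 11.4088  15.4831 -22.9142]
(285, 240) 0.146 [ 0.4474 -0.1373  0.0437] [ 11.2029  14.9349 -28.8608]
(285, 246) 0.141 [ 0.4468 -0.1373  0.0493] [ 11.0543  14.4168 -34.4686]
(285, 252) 0.135 [ 0.4464 -0.1367  0.0555] [ 11.4926  13.8211 -40.715 ]
(285, 258) 0.131 [ 0.
[... 649 characters left out ...]
]
(281, 217) [ 0.408  -0.143   0.0672] [48 47 42]
(292, 217) [ 0.4359 -0.1586  0.0639] [82 79 72]
(281, 220) [ 0.4094 -0.1415  0.055 ] [61 61 54]
(292, 220) [ 0.4382 -0.1563  0.0508] [91 84 80]
(281, 223) [ 0.4069 -0.1447  0.0474] [59 53 49]
(292, 223) [ 0.4368 -0.1584  0.0418] [119  91  75]
(281, 226) [ 0.4209 -0.1277  0.0194] [180  98  52]
(292, 226) [ 0.4503 -0.1431  0.0151] [146  81  48]
(281, 229) [ 0.4176 -0.1318  0.0124] [137  77  49]
(292, 229) [ 0.4487 -0.1454  0.0061] [150  99  70]
(281, 232) [ 0.4169 -0.1329  0.0021] [151  97  67]
(292, 232) [ 0.4436 -0.1518  0.0012] [165 160 141]
(281, 235) [ 0.4087 -0.1432  0.0014] [170 163 143]
(292, 235) [ 0.435  -0.1621  0.0007] [180 172 150]
```

The crop shows the finger tips ending at picture row ~235, about 35 mm above the bench by depth. The side view shows them standing over the wedge's thick end. At this opening the tips are much farther back than I assumed, so I'll raise, back off, shut the fingers and measure the tips.

Call:
{"fn": "play_rows", "kwargs": {"moves": [[[0,0,-12],[0,0,0],-0.5],[[-15,0,-12],[0,0,0],-1],[[-15,0,0],[0,0,0],-1],[[0,0,0],[0,0,0],-1],[[0,0,0],[0,0,0],-1]]}}

```text
t: 9.5
tool_pos: [0.4215, -0.1731, 0.0394]
eef_rot: [3.141, -0.0, 1.285]
wrist_force: [0.1, 0.1, 0.1]
gripper_width: -0.0
grasp_force: 0.0
```

```bash
python3 - <<'E'
from h import *
np.set_printoptions(precision=4,suppress=True)
im,d=bot.snapshot('wrist')
cv2.imwrite('pics/d.png',im[...,::-1])
s=bot.state();R=Ro.from_euler('xyz',s['eef_rot']);p=s['tool_pos'];print(s)
v,u=np.mgrid[150:384:2,180:340:2];uv=np.c_[u.ravel(),v.ravel()];dd=d[uv[:,1],uv[:,0]]
w=world('wrist',uv,dd);t=R.inv().apply(w-p)*1000
k=(dd>0)&(w[:,2]>.030)
for row in range(150,300,6):
    q=t[k&(uv[:,1]==row)]
    if len(q): print(row,len(q),q.min(0),q.max(0))
E
```

```text
{'t': 9.55, 'q': array([-0.1111,  0.4645,  0.5119,  2.2119, -0.4275,  0.5589,  0.4384]), 'dq': array([-0.0077,  0.0101, -0.0094,  0.0019, -0.0016, -0.0029,  0.0007]), 'joint_efforts': array([  0.4487, -38.1938,   5.539 , -13.9006,   0.0302,  -0.0142,
         0.0025]), 'tool_pos': array([ 0.4216, -0.1725,  0.0392]), 'eef_rot': array([ 3.1412, -0.0004,  1.2863]), 'wrist_force': array([-0.44  , -0.418 ,  0.5784]), 'torque': array([-0.0321, -0.0535, -0.0266]), 'grasp_force': 0.0, 'gripper_width': -5.56264473084649e-05}
234 13 [ 10.2796  -5.6222 -22.2544] [ 11.1145   6.2168 -20.5509]
240 14 [ 10.3747  -5.375  -29.3942] [ 11.5066   6.9164 -27.1929]
246 26 [  6.5947 -11.2556 -35.1329] [ 11.4411  12.8858 -26.1255]
252 29 [  6.5738 -12.7201 -40.6501] [ 11.4874  13.3156 -31.9123]
258 30 [  6.1424 -12.1889 -46.2655] [ 11.8153  13.8953 -36.6074]
264 32 [  6.6699 -12.5184 -51.3742] [ 12.0743  14.0762 -42.5406]
270 33 [  6.6653 -13.064  -55.8994] [ 12.1823  13.6904 -47.2548]
276 36 [  8.5843 -12.2412 -63.5495] [ 14.543   13.8251 -54.5493]
282 55 [  6.1349 -26.7061 -65.6293] [ 13.4275  29.5462 -55.0284]
288 75 [  3.1854 -24.906  -70.6877] [ 14.4439  29.9063 -54.8319]
294 80 [  0.4221 -24.8202 -72.3132] [ 13.2891  29.4502 -54.9593]
```

View pics/d.png

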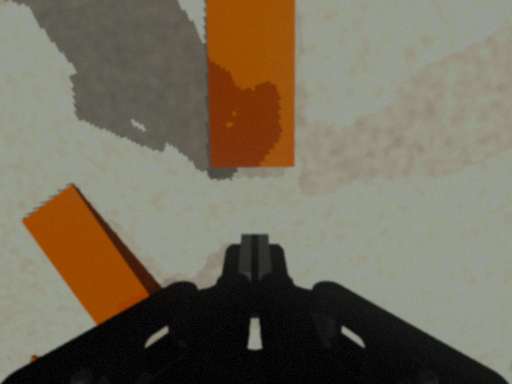

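The shut fingertips show at (255,235), still about 21 mm behind the reported TCP. I'll descend in free space and feel for the bench.

Call:
{"fn": "play_rows", "kwargs": {"moves": [[[0,0,12],[0,0,0],-0.5],[[0,0,12],[0,0,0],-0.5],[[0,0,3],[0,0,0],-0.5],[[0,0,3],[0,0,0],-0.5],[[0,0,2],[0,0,0],-0.5]]}}

```text
t: 10.05
tool_pos: [0.4213, -0.1725, 0.0062]
eef_rot: [-3.141, 0.0, 1.287]
wrist_force: [0.3, -0.9, 0.1]
gripper_width: 0.0215
grasp_force: 0.0
```

Call:
{"fn": "play_rows", "kwargs": {"moves": [[[0,0,2],[0,0,0],-0.5],[[0,0,2],[0,0,0],-0.5],[[0,0,2],[0,0,0],-0.5],[[0,0,1],[0,0,0],-0.5],[[0,0,0],[0,0,0],-0.5]]}}

```text
t: 10.55
tool_pos: [0.4215, -0.1725, -0.0003]
eef_rot: [3.142, -0.0, 1.287]
wrist_force: [-0.4, 0.3, -0.3]
gripper_width: 0.0216
grasp_force: 0.0
```

The TCP now reads bench level with no contact, so the true tips are well behind the reported TCP, as the depth showed. I'll go 10 mm lower and then push.

Call:
{"fn": "play_rows", "kwargs": {"moves": [[[0,0,3],[0,0,0],-0.5],[[0,0,3],[0,0,0],-0.5],[[0,0,2],[0,0,0],-0.5],[[0,0,2],[0,0,0],-0.5],[[0,0,1],[0,0,0],-0.5]]}}

```text
t: 11.05
tool_pos: [0.4214, -0.1725, -0.0115]
eef_rot: [-3.141, -0.0, 1.287]
wrist_force: [-0.0, -1.2, -0.3]
gripper_width: 0.0214
grasp_force: 0.0
```

Call:
{"fn": "play_rows", "kwargs": {"moves": [[[6,0,0],[0,0,0],-0.5],[[6,0,0],[0,0,0],-0.5],[[5,0,0],[0,0,0],-0.5],[[5,0,0],[0,0,0],-0.5],[[4,0,0],[0,0,0],-0.5]]}}

```text
t: 11.55
tool_pos: [0.429, -0.147, -0.0112]
eef_rot: [3.141, 0.0, 1.287]
wrist_force: [-0.6, -0.4, 0.3]
gripper_width: 0.0215
grasp_force: 0.2
```

```bash
python3 - <<'E'
from h import *
look(None,('wrist','scene'))
E
```

```text
11.55 [ 0.429  -0.147  -0.0112] [3.1414 0.     1.2874] [-0.5952 -0.4178  0.268 ]
wrist 0.83 27188 ((446.0859680175781, -86.22782897949219), (105.40042877197266, 50.586978912353516), 73.8223648071289) 73.83505037149787 box [[407.11090087890625, -129.7940673828125], [455.69476318359375, -143.888427734375], [485.06103515625, -42.661590576171875], [436.4771728515625, -28.567230224609375]]
scene 0.92 513 ((448.7078857421875, -83.25057983398438), (107.01826477050781, 53.548667907714844), 72.9793472290039) 76.06778638252699 box [[407.44329833984375, -126.57868957519531], [458.646484375, -142.25326538085938], [489.97247314453125, -39.92247009277344], [438.769287109375, -24.247894287109375]]
```

Call:
{"fn": "play_rows", "kwargs": {"moves": [[[5,0,0],[0,0,-0.02],-0.5],[[6,0,0],[0,0,-0.04],-0.5],[[6,0,0],[0,0,-0.04],-0.5],[[6,0,0],[0,0,-0.04],-0.5],[[5,0,0],[0,0,-0.02],-0.5]]}}

```text
t: 12.25
tool_pos: [0.4351, -0.1196, -0.0112]
eef_rot: [3.141, -0.0, 1.45]
wrist_force: [0.6, -1.0, 0.4]
gripper_width: 0.021
grasp_force: 0.3
```

```bash
python3 - <<'E'
from h import *
look(None,('wrist','scene'))
E
```

```text
12.25 [ 0.4351 -0.1196 -0.0112] [ 3.1415 -0.0003  1.4496] [ 0.5611 -1.0281  0.3918]
wrist 0.62 27057 ((445.1846008300781, -55.79774475097656), (105.80339050292969, 50.58754348754883), 80.06434631347656) 79.90265374092824 box [[411.14239501953125, -103.54179382324219], [460.97125244140625, -112.270263671875], [479.226806640625, -8.053695678710938], [429.39794921875, 0.674774169921875]]
scene 0.67 518 ((448.443359375, -52.08515548706055), (105.5881576538086, 55.69663619995117), 78.48847961425781) 63.4127847552155 box [[410.6193542480469, -98.25971221923828], [465.1956481933594, -109.37480926513672], [486.2673645019531, -5.9105987548828125], [431.6910705566406, 5.204498291015625]]
```

Call:
{"fn": "play_rows", "kwargs": {"moves": [[[6,0,0],[0,0,-0.015],-0.5],[[6,0,0],[0,0,-0.015],-0.5],[[6,0,0],[0,0,0],-0.5],[[5,0,0],[0,0,0],-0.5],[[4,0,0],[0,0,0],-0.5]]}}

```text
t: 12.95
tool_pos: [0.4377, -0.0928, -0.0112]
eef_rot: [-3.141, -0.0, 1.477]
wrist_force: [-0.8, 0.1, -0.0]
gripper_width: 0.0215
grasp_force: 0.3
```

Call:
{"fn": "play_rows", "kwargs": {"moves": [[[2,0,0],[0,0,0],-0.5],[[1,0,0],[0,0,0],-0.5],[[1,0,0],[0,0,0],-0.5],[[0,0,0],[0,0,0],-0.5],[[0,0,0],[0,0,0],-0.5]]}}

```text
t: 13.45
tool_pos: [0.438, -0.0895, -0.0112]
eef_rot: [-3.141, -0.0, 1.477]
wrist_force: [-0.3, -0.0, -0.8]
gripper_width: 0.0211
grasp_force: 0.0
```

Call:
{"fn": "play_rows", "kwargs": {"moves": [[[2,0,0],[0,0,0],-0.5],[[1,0,0],[0,0,0],-0.5],[[1,0,0],[0,0,0],-0.5],[[0,0,0],[0,0,0],-0.5],[[0,0,0],[0,0,0],-0.5]]}}

```text
t: 13.95
tool_pos: [0.4385, -0.0854, -0.0112]
eef_rot: [3.142, -0.0, 1.477]
wrist_force: [0.8, -0.4, 0.1]
gripper_width: 0.0214
grasp_force: 0.0
```

```bash
cat >> h.py <<'E'
def cab():
    # corner/tilt from scene and wrist pad + plane of the cabinet's top
    for c in('wrist','scene'):
        im,d=snap(c); s=bot.silhouettes(c,'cabinet')
        hsv=cv2.cvtColor(im,cv2.COLOR_RGB2HSV)
        m=(hsv[...,0]>20)&(hsv[...,0]<34)&(hsv[...,1]>150)&(hsv[...,2]>100)
        n,l,st,ce=cv2.connectedComponentsWithStats(m.astype(np.uint8))
        for i in range(1,n):
            if st[i,4]>60:
                P=mask_pts(c,l==i,d); P=P[(P[:,2]>.07)&(P[:,2]<.11)]
                if len(P): print(c,'pad',P.mean(0))
        if s:
            P=mask_pts(c,s[0]['pixels'],d); T=P[(P[:,2]>.075)&(P[:,2]<.1)]
            if len(T)>200:
                q=T[:,:2]-T[:,:2].mean(0);A=np.c_[q,np.ones(len(q))];w=np.ones(len(q))>0
                for _ in range(4):
                    g=np.linalg.lstsq(A[w],T[w,2],rcond=None)[0];w=abs(T[:,2]-A@g)<.003
                print(c,'tilt',g,'rect',cv2.minAreaRect(T[:,:2].astype(np.float32)*1000))
E
python3 - <<'E'
from h import *
look(None,('wrist','scene')); cab()
E
```

```text
13.95 [ 0.4385 -0.0854 -0.0112] [ 3.1416 -0.0001  1.4769] [ 0.8017 -0.3587  0.1327]
wrist 0.73 23509 ((444.12322998046875, -22.672237396240234), (105.26592254638672, 50.56999206542969), 84.72486877441406) 84.69860076098588 box [[414.1063232421875, -72.75761413574219], [464.462158203125, -77.40693664550781], [474.14013671875, 27.41313934326172], [423.7843017578125, 32.062461853027344]]
scene 0.76 404 ((446.469482421875, -28.4610595703125), (88.88569641113281, 52.875213623046875), 81.7132339477539) 62.60587539432967 box [[413.9024658203125, -68.6294937133789], [466.2255859375, -76.25027465820312], [479.0364990234375, 11.707374572753906], [426.71337890625, 19.328155517578125]]
scene pad [0.4641 0.0356 0.0878]
scene tilt [0.0145 0.0039 0.0853] rect ((545.2061767578125, 114.7503662109375), (223.95037841796875, 205.93661499023438), 85.80506134033203)
```

Call:
{"fn": "play_rows", "kwargs": {"moves": [[[1,0,0],[0,0,0],-0.5],[[1,0,0],[0,0,0],-0.5],[[1,0,0],[0,0,0],-0.5],[[1,0,0],[0,0,0],-0.5],[[1,0,0],[0,0,0],-0.5]]}}

```text
t: 14.85
tool_pos: [0.439, -0.0812, -0.0112]
eef_rot: [3.141, 0.001, 1.476]
wrist_force: [-0.6, -5.5, -0.2]
gripper_width: 0.0216
grasp_force: 2.1
```

Call:
{"fn": "play_rows", "kwargs": {"moves": [[[1,0,0],[0,0,0],-0.5],[[1,0,0],[0,0,0],-0.5],[[1,0,0],[0,0,0],-0.5],[[1,0,0],[0,0,0],-0.5],[[1,0,0],[0,0,0],-0.5]]}}

```text
t: 15.35
tool_pos: [0.4391, -0.0774, -0.0112]
eef_rot: [3.141, 0.002, 1.475]
wrist_force: [-1.6, -7.6, 1.2]
gripper_width: 0.0209
grasp_force: 3.9
```

The push force rose to 5.5 N and then 7.6 N, so the wedge bears on the foot. I'll check the cabinet.

```bash
python3 - <<'E'
from h import *
look(None,('wrist','scene')); cab()
E
```

```text
15.35 [ 0.4391 -0.0774 -0.0112] [3.1411 0.0022 1.4753] [-1.6181 -7.56    1.1752]
wrist 0.95 20687 ((444.10809326171875, -19.80282211303711), (94.03411102294922, 50.452857971191406), 84.89955139160156) 84.62165807704028 box [[414.8016662597656, -64.39102172851562], [465.0547180175781, -68.87638854980469], [473.4145202636719, 24.785377502441406], [423.1614685058594, 29.27074432373047]]
scene 0.84 363 ((446.4158630371094, -23.431453704833984), (83.679443359375, 53.95056915283203), 82.91394805908203) 72.36622488234094 box [[414.4852600097656, -61.623931884765625], [468.0237731933594, -68.2792739868164], [478.3464660644531, 14.761024475097656], [424.8079528808594, 21.416366577148438]]
wrist tilt [0.0456 0.5648 0.0836] rect ((469.1049499511719, 12.781221389770508), (8.342265129089355, 72.65021514892578), 83.56828308105469)
scene pad [0.4632 0.0371 0.0881]
```

Call:
{"fn": "play_rows", "kwargs": {"moves": [[[-4,0,0],[0,0,0],-0.5],[[-12,0,0],[0,0,0],-0.5],[[-15,0,-10],[0,0,0],-0.7],[[-5,0,-40],[0,0,0],-1],[[0,0,-45],[0,0,0],-1]]}}

```text
t: 16.25
tool_pos: [0.4344, -0.1135, 0.0846]
eef_rot: [-3.138, 0.001, 1.473]
wrist_force: [1.5, -0.3, 1.4]
gripper_width: -0.0
grasp_force: 0.0
```

Call:
{"fn": "play_rows", "kwargs": {"moves": [[[0,0,-45],[0,0,0],-1],[[0,0,-45],[0,0,0],-1],[[0,0,-40],[0,0,0],-1],[[10,0,-40],[0,0,0],-1],[[0,0,0],[0,0,0],-1]]}}

```text
t: 16.75
tool_pos: [0.4398, -0.1021, 0.2592]
eef_rot: [3.131, -0.003, 1.477]
wrist_force: [0.6, 0.3, -0.1]
gripper_width: -0.0001
grasp_force: 0.0
```

```bash
cat >> h.py <<'E'
def top(c='wrist',n=3):
    # plane of the top in the cabinet's axes (from level nominal), world gradient
    C=np.array([.5435,.1125]);R=Ro.from_euler('z',-4.3,degrees=True).as_matrix()[:2,:2]
    for _ in range(n):
        im,d=snap(c);v,u=np.nonzero(d>0);P=world(c,np.c_[u,v],d[v,u])
        b=(P[:,:2]-C)@R
        k=(abs(b[:,0])<.092)&(abs(b[:,1])<.102)&(P[:,2]>.078)&(P[:,2]<.098); b=b[k];z=P[k,2]
        A=np.c_[b,np.ones(len(b))];w=np.ones(len(b))>0
        for i in range(6):
            g=np.linalg.lstsq(A[w],z[w],rcond=None)[0];w=abs(z-A@g)<.0025
        print(c,'top',g,w.sum())
E
python3 - <<'E'
from h import *
look('e_',('wrist','scene')); cab(); top('scene',2); top('wrist',2)
E
```

```text
16.75 [ 0.4398 -0.1021  0.2592] [ 3.1312 -0.0028  1.4768] [ 0.5748  0.2609 -0.0736]
wrist 0.57 2839 ((439.828857421875, -12.616592407226562), (108.2334213256836, 50.00674819946289), 84.86711120605469) 81.0997531142564 box [[410.0841369628906, -64.27933502197266], [459.8903503417969, -68.75324249267578], [469.5735778808594, 39.04615020751953], [419.7673645019531, 43.520057678222656]]
scene 0.84 415 ((443.704345703125, -24.190765380859375), (84.01435089111328, 58.2557373046875), 85.20010375976562) 89.50511505280534 box [[411.16363525390625, -63.61331558227539], [469.215087890625, -68.48793029785156], [476.24505615234375, 15.23178482055664], [418.193603515625, 20.106399536132812]]
wrist pad [0.4632 0.0364 0.0882]
wrist tilt [0.0027 0.0147 0.0841] rect ((534.7385864257812, 27.017024993896484), (47.700233459472656, 202.37828063964844), 84.87320709228516)
scene pad [0.4636 0.037  0.0885]
scene tilt [0.0112 0.0038 0.0854] rect ((546.138671875, 114.4085693359375), (223.7423858642578, 202.06031799316406), 85.5322036743164)
scene top [0.0126 0.0022 0.0855] 2280
scene top [0.0124 0.0029 0.0855] 2244
wrist top [ 0.0001 -0.0024  0.0847] 6110
wrist top [-0.0002 -0.0013  0.0848] 6134
```

View pics/e_wrist.png

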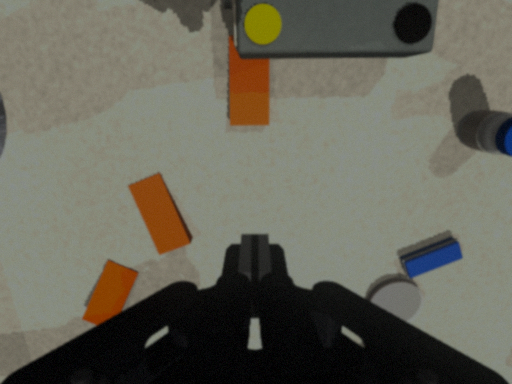

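The wrist picture shows the wedge at (249,85), running square under the cabinet's corner below the yellow pad at (263,23). The tilt change is only about 0.002 rad and the cabinet moved only a few mm. Next I'll press the pad with shut fingers.

```bash
python3 - <<'E'
from h import *
plan([[.4634,.0365,.12],[.4634,.0365,.084]],[1.487,1.487],[6,4])
E
```

```text
[[23.0, 2.0, 22.0], [-0.0, 0.0, -0.002]] 
[[23.0, 2.0, 22.0], [-0.0, 0.0, -0.002]] 
[[23.0, 3.0, 22.0], [-0.0, 0.0, -0.002]] 
[[24.0, 2.0, 22.0], [-0.0, 0.0, -0.002]] 
[[23.0, 3.0, 23.0], [-0.0, 0.0, -0.001]] --
[[24.0, 2.0, 22.0], [-0.001, 0.0, -0.002]] 
[[-0.0, 0.0, 9.0], [0.0, 0.0, 0.0]] 
[[-0.0, 0.0, 9.0], [0.0, 0.0, 0.0]] 
[[-0.0, 0.0, 9.0], [0.0, 0.0, 0.0]] 
[[-0.0, 0.0, 9.0], [0.0, 0.0, 0.0]] --
[0.46310304 0.03657904 0.08433639] [3.14144575e+00 3.91163617e-04 1.48747435e+00]
```

Call:
{"fn": "play_rows", "kwargs": {"moves": [[[23,2,22],[0,0,-0.002],-1],[[23,2,22],[0,0,-0.002],-1],[[23,3,22],[0,0,-0.002],-1],[[24,2,22],[0,0,-0.002],-1],[[23,3,23],[0,0,-0.001],-1]]}}

```text
t: 17.85
tool_pos: [0.4595, 0.014, 0.1419]
eef_rot: [3.141, -0.0, 1.486]
wrist_force: [1.0, 0.6, 0.2]
gripper_width: -0.0
grasp_force: 0.0
```

Call:
{"fn": "play_rows", "kwargs": {"moves": [[[24,2,22],[0,0,-0.002],-1],[[0,0,3],[0,0,0],-1],[[0,0,3],[0,0,0],-1],[[0,0,3],[0,0,0],-1],[[0,0,3],[0,0,0],-1]]}}

```text
t: 18.35
tool_pos: [0.4639, 0.0359, 0.1093]
eef_rot: [3.14, -0.0, 1.486]
wrist_force: [0.1, -0.5, 0.6]
gripper_width: -0.0003
grasp_force: 0.0
```

Call:
{"fn": "play_rows", "kwargs": {"moves": [[[0,0,4],[0,0,0],-1],[[0,0,4],[0,0,0],-1],[[0,0,4],[0,0,0],-1],[[0,0,4],[0,0,0],-1],[[0,0,4],[0,0,0],-1]]}}

```text
t: 18.85
tool_pos: [0.4633, 0.0368, 0.0885]
eef_rot: [-3.142, 0.0, 1.488]
wrist_force: [0.1, 0.6, 0.6]
gripper_width: 0.0001
grasp_force: 0.0
```

Call:
{"fn": "play_rows", "kwargs": {"moves": [[[0,0,3],[0,0,0],-1],[[0,0,3],[0,0,0],-1],[[0,0,3],[0,0,0],-1],[[0,0,3],[0,0,0],-1],[[0,0,2],[0,0,0],-1]]}}

```text
t: 19.35
tool_pos: [0.4633, 0.0368, 0.0745]
eef_rot: [-3.141, 0.0, 1.488]
wrist_force: [-0.1, -0.5, 0.4]
gripper_width: 0.0001
grasp_force: 0.0
```

Call:
{"fn": "play_rows", "kwargs": {"moves": [[[0,0,1],[0,0,0],-1],[[0,0,1],[0,0,0],-1],[[0,0,1],[0,0,0],-1],[[0,0,1],[0,0,0],-1],[[0,0,0],[0,0,0],-1]]}}

```text
t: 19.85
tool_pos: [0.4633, 0.0368, 0.0707]
eef_rot: [-3.142, 0.0, 1.488]
wrist_force: [0.0, -0.4, -1.5]
gripper_width: 0.0003
grasp_force: 0.0
```

Call:
{"fn": "play_rows", "kwargs": {"moves": [[[0,0,1],[0,0,0],-1],[[0,0,1],[0,0,0],-1],[[0,0,0],[0,0,0],-1],[[0,0,0],[0,0,0],-1],[[0,0,0],[0,0,0],-1]]}}

```text
t: 20.35
tool_pos: [0.4635, 0.0368, 0.0703]
eef_rot: [-3.141, -0.001, 1.487]
wrist_force: [-6.7, -0.8, 19.6]
gripper_width: -0.0001
grasp_force: 9.8
```

Call:
{"fn": "play_rows", "kwargs": {"moves": [[[0,0,-0.7],[0,0,0],-1],[[0,0,0],[0,0,0],-1],[[0,0,0],[0,0,0],-1],[[0,0,0],[0,0,0],-1],[[0,0,0],[0,0,0],-1]]}}

```text
t: 20.85
tool_pos: [0.4635, 0.0368, 0.0704]
eef_rot: [3.142, -0.001, 1.488]
wrist_force: [-3.0, -0.5, 12.6]
gripper_width: 0.0001
grasp_force: 6.0
```

```bash
python3 - <<'E'
from h import *
np.set_printoptions(precision=4,suppress=True)
look(None,('scene','side')); cab(); top('scene',3); top('side',2)
for i in range(3):
    bot.snapshot('side'); s=bot.state(); print(s['tool_pos'],s['wrist_force'])
E
```

```text
20.85 [0.4635 0.0368 0.0704] [ 3.1416 -0.0009  1.4876] [-2.9872 -0.4517 12.6052]
scene 0.65 425 ((446.12457275390625, -23.864246368408203), (84.01519775390625, 54.197662353515625), 84.3235092163086) 60.850180775895 box [[415.00360107421875, -62.98546600341797], [468.93548583984375, -68.34623718261719], [477.24554443359375, 15.256973266601562], [423.31365966796875, 20.61774444580078]]
side 0.77 336 ((443.1197814941406, -12.089561462402344), (110.75056457519531, 52.290863037109375), 83.65966033935547) 92.458514270503 box [[411.0189514160156, -64.2387924194336], [462.9899597167969, -70.01348114013672], [475.2206115722656, 40.059669494628906], [423.2496032714844, 45.83435821533203]]
wrist pad [0.4639 0.0458 0.0888]
wrist tilt [0.0057 0.0034 0.0847] rect ((525.50439453125, 77.4685287475586), (142.74215698242188, 176.061279296875), 85.41376495361328)
scene tilt [0.0104 0.002  0.0854] rect ((545.51904296875, 114.46455383300781), (222.68577575683594, 201.92288208007812), 85.71907043457031)
scene top [0.0136 0.0058 0.0854] 2279
scene top [0.0144 0.0056 0.0855] 2267
scene top [0.0154 0.0021 0.0853] 2272
side top [-0.0015 -0.0015  0.0868] 794
side top [-0.0015  0.0052  0.0869] 788
[0.4635 0.0368 0.0704] [-3.3332 -0.027  12.2462]
[0.4635 0.0368 0.0704] [-3.6953  0.4878 11.9493]
[0.4635 0.0368 0.0704] [-2.7856 -1.03   11.9119]
```

The corner holds firm: the tip height changed by only 0.1 mm between 12 N and 20 N. The cabinet is level, the wedge lies flat under the foot, and 12 N is being held steadily, so I'll hand it in.

```bash
python3 -c "
from bench import bot
print(bot.finish_job())"
```

```text
the job is handed in; nothing more can be done
None
```

I pushed the correct wedge under the short foot and handed the job in with the fingers pressing the yellow pad at about 12 N; the cabinet measured level and the corner did not give, but the hand-in reported no verdict.

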